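Tip the rinse tray and put the colour disc in the reading cradle

ROBOT

A 6-joint arm with a two-finger parallel gripper is mounted at the origin on the work surface. World frame = base frame: x ahead of the robot, y to its left, z up, the work surface at z = 0. Lengths are in mm, angles in rad, forces in N, time in s.
With the tool pointing down it reaches from about 275 to 750 mm from the base axis. Payload 10.2 kg.
Tool frame: the origin (TCP) lies at the very end of the fingers, on their centre line; the grasp point (between the pads) lies 19 mm behind it; z points along the fingers, y is the direction in which the jaws open and shut (so a half turn about z gives the same grasp; the last joint's range is limited). The gripper opens to 85 mm and grips with 20 to 120 N. Pads are 22 mm wide; open, the fingers measure 114 mm over their backs; the gripper's body (76 mm by 85 mm) begins 54 mm behind the grasp point. The pads swing forward as they close: fully open they stand 13 mm farther back than shut.
Start: joints at [1.086, 0.313, 1.498, -0, 1.331, -0.223], TCP at [135.893, 507.114, 231.294] pointing down, gripper open.
Joint ranges: [-2.94, 2.94], [-0.97, 2.17], [0.19, 2.56], [-1.23, 4.37], [0.02, 3.11], [-2.88, 2.88]. Speed limits (rad/s): [2.39, 2.39, 3.01, 3.14, 3.14, 3.14].

INTERFACE

Orientations are given as a unit quaternion [w, x, y, z].
In Python, from rig import sensors, imaging, ctrl gives the robot as it stands.
- The arm moves only by the shell command python3 -m creep 'ROWS' [FORCE]. ROWS is JSON, a list of rows, each an object with "grip": the finger opening in mm, from 0 to 85.4; "linear": the shift along the tool's x, y, z in mm, a list of three; "rot": the turn, a rotation vector about the tool's x, y, z in rad, a list of three. A call has 1 to 12 rows; each row shifts and turns the commanded pose from where the row before left it, along the tool's axes as they then stand; what a row does not reach is not made up. A row lasts 1/12 s, in which the tool goes at most 41.7 mm and 7.16 degrees, less where a joint would pass 70% of its speed; a pose out of reach is approached as far as the arm can. A call with a gripper value outside its range is refused whole. The fingers move at their own pace and stop on an object; FORCE is the grip in N (left out, the last holds). Time passes only in rows, so rows that do not move let the fingers close. It gives the time, the measured TCP pose, the force and the opening at its end, in the units of the state.
- sensors.sense(): the state, without advancing time (a new reading comes with each control period).
- imaging.capture(name): name is "scene" or "top" or "wrist"; returns (picture, depth): 384x512x3 uint8, red, green, blue; 384x512 float32, mm along the optical axis (not along the pixel's ray), 0 where there is no reading.
- imaging.camera_params(name): a dict with "intrinsics" (3x3 intrinsics, pixels), "R" (3x3) and "t" (3): a world point X has camera coordinates R X + t. Camera axes: x right, y down, z forward; pixel columns grow to the right and rows downward; lengths in mm; the calibration is good to about 2 mm. A picture is of the moment at which its call begins: read the wrist's pose just before it. camera_params takes no time and is no camera call; for the wrist camera it gives the pose at the moment of the call.
- ctrl.finish_job(): hands the job in, once; it reports no verdict.
The state is a dict: "time_s": time; "joints": joint angles; "dq": joint speeds; "tau": joint torques, N m; "eef_pos": TCP position; "ee_rot": TCP orientation; "force": force on the tool from outside, world axes, zero at the start; "wrist_torque": the same for the moment, N m; "grip_width": opening from 0.0 (shut) to 1.0 (fully open).
Only numpy, scipy, OpenCV 4.12 (cv2) and the standard library are available. Lean on these libraries where they do the work, as an engineer would, in place of code of your own. Each camera call takes 0.05 s, during which the arm holds its last target.

TASK

The colour disc is out of reach under the wire guard of the blue rinse tray: lift the tray by its handle so that the disc slides down into the notched corner, and lower the tray gently back onto its stand without letting it drop, the disc staying in the corner. Then take the disc from the corner and set it down, not dropped, flat and centred on the white pad of the reading cradle, between its two low side walls, and leave it there. Do not disturb the bottle, the cup, the vial rack or the jar.

Things in the scene. Friction and masses are not known exactly. Their poses are not given: they have to be found in the camera images.
- tray (a joint): tilt of the blue tray about its hinge: 0 when it lies level on its stand, grows as the handle end is lifted, stop at 1.0 rad. The hinge is free: the tray (0.4 kg) falls back when let go
- tray_hinge (a point): point on the hinge axis on the centre line of the fixed grey stand (175 x 130 mm), 40 mm above the table. Its x axis (level) points along the tray's centre line from the notched corner to the handle; the hinge axis runs along its y, z is up
- tray_handle (a point): middle of the handle, a round steel bar 10 mm thick along y, 74 mm free between its end supports; 205 mm along +x from the hinge and 16 mm above it when the tray is level (56 mm above the table), 43 mm clear of the tray's rear wall. It moves and tilts with the tray
- nest (a point): where the disc's middle (half-way up) lies when it rests in the tray's corner; fixed in the tray, axes as the tray (x towards the handle), 22 mm from the hinge along x. Floor top 4 mm below this point, 44 mm above the table when level. Two 14 mm high walls at 45 degrees to x meet in a V whose tip is open, 36 mm wide and without floor, so a finger fits in front of the disc
- disc_center (a point): middle, half-way up, of the loose white colour disc with eight coloured spots: diameter 66 mm, 8 mm thick, 45 g, z is its axis. It starts flat on the tray floor under the wire guard, 80 to 105 mm behind the nest and up to 40 mm to either side
- seat (a point): middle of the top of the white pad (blue ring) on the fixed reading cradle, 30 mm above the table; the middle of the disc's underside belongs here. Pad 50 mm long along x: the disc overhangs 8 mm at both x ends, fingers are free to 24 mm below the top. Two walls, 16 mm high, 80 mm apart, bound it in y. Two fixed vials stand 67 mm off on the -y side, tops 70 mm above the pad
- bottle_center (a point): amber bottle with black cap, 62 mm thick, 135 mm tall, loose; this point is on its axis 65 mm up; leave alone
- cup_center (a point): white open cup, 72 mm wide, 100 mm tall, loose; this point is on its axis 50 mm up; leave alone
- rack_center (a point): blue block with four capped vials, 60 x 125 mm, 80 mm tall, loose; this point is on its axis 40 mm up; leave alone
- jar_center (a point): white jar, 56 mm thick, 70 mm tall, loose; this point is on its axis 35 mm up; leave alone
- finger_slot (a point): middle of the finger slot through the tray floor just behind the nest: 30 mm along x, 40 mm wide, 44 mm from the nest along x, at the floor's top. Here and at the open tip 35 mm are free below the floor
- guard (a point): middle of the wire guard over the rear of the tray: wires 4 mm thick along x, 24 mm apart, 26 mm above the floor; it covers 67 mm along x and the tray's whole 160 mm width, starting 65 mm behind the nest. Disc and tray are slippery: the disc slides at a tilt of about 0.25 to 0.4 rad
Things that resemble listed ones, but are neither listed nor needed, are in the scene too. Of the things like the part that bears disc_center, leave any that is orange; of the rest the smaller one is meant.

How it is judged (in metres and radians):
On the way, in this order (a step that is already met when the one before it is completed fails the run):
1. the tray is tipped and the disc has slid into its corner (value of joint tray above 0.2 rad and distance between disc_center and nest below 0.01 m), for 0.1 s.
2. the tray lies level on its stand again with the disc still in the corner (value of joint tray below 0.03 rad and distance between disc_center and nest below 0.012 m), for 0.2 s.
3. the disc is brought down onto the pad in the gripper (contact force between the fingers and disc above 0.5 N and horizontal distance between disc_center and seat below 0.012 m and z of disc_center in the frame of seat below 0.012 m), for 0.05 s.
At the end, for the whole second after the job is handed in: the disc rests flat on the white pad, at rest, its middle within 10 mm of the pad's middle; the tray lies level on its stand (within 0.03 rad) (horizontal distance between disc_center and seat below 0.01 m and z of disc_center in the frame of seat between 0.001 and 0.007 m and angle between disc_center's own z axis and vertical below 0.08 rad and linear speed of disc below 0.02 m/s and value of joint tray below 0.03 rad); the robot touches nothing.
It fails at once if the tray is let drop (falls faster than 1.5 rad/s) (velocity of joint tray below -1.5 rad/s).
It fails at once if the bottle is moved by more than 20 mm or tipped (distance of bottle_center from where it was at the start of the episode above 0.02 m or angle between bottle_center's own z axis and vertical above 0.3 rad).
It fails at once if the cup is moved by more than 20 mm or tipped (distance of cup_center from where it was at the start of the episode above 0.02 m or angle between cup_center's own z axis and vertical above 0.3 rad).
It fails at once if the vial rack is moved by more than 20 mm (distance of rack_center from where it was at the start of the episode above 0.02 m).
It fails at once if the jar is moved by more than 20 mm or tipped (distance of jar_center from where it was at the start of the episode above 0.02 m or angle between jar_center's own z axis and vertical above 0.3 rad).
It also fails if it takes over 58 s, if anything falls off the work surface, if the arm or the gripper's body presses on something with over 40 N, if the wrist force passes 120 N, or if a joint passes its speed limit or range.

## Working session

There is one attempt and no reset: what is moved stays moved. The work goes in short steps, Python scripts to look and compute and a shell command to move; the robot and the scene stay as the last step left them, time stands still between calls to the robot, and variables do not carry over. Pictures are saved under pics/ and viewed, and the job is handed in when it is done.

```bash
ls; mkdir -p pics
python3 - <<'E'
from rig import sensors, imaging
import cv2,numpy as np
print(sensors.sense())
for n in ["scene","top"]:
    p,d=imaging.capture(n); cv2.imwrite(f"pics/{n}0.png",p[...,::-1]); np.save(f"pics/{n}0_d.npy",d)
    print(n,imaging.camera_params(n))
E
```

```text
pics
{'time_s': 0.0, 'joints': array([ 1.08562315e+00,  3.13455598e-01,  1.49846110e+00,  1.93483074e-05,
        1.33100867e+00, -2.23410478e-01]), 'dq': array([ 1.41805177e-03, -9.82165319e-04,  6.08186537e-04, -8.27155079e-05,
       -1.96584394e-03,  5.05455302e-04]), 'tau': array([ 1.77374888e-03, -4.12261069e+01, -2.59750199e+01, -8.67402218e-05,
        4.07206608e-03,  1.83318218e-05]), 'eef_pos': array([135.74601472, 506.87054271, 230.72317799]), 'ee_rot': array([-2.39988346e-04,  1.30510259e-01,  9.91446735e-01, -6.21709692e-04]), 'force': array([-0.87541857, -0.30367799,  0.76184817]), 'wrist_torque': array([-0.05407907, -0.05214558,  0.02897747]), 'grip_width': 1.0040256628176105}
scene {'intrinsics': array([[499.39441443,   0.        , 255.21061979],
       [  0.        , 499.39441443, 189.20423285],
       [  0.        ,   0.        ,   1.        ]]), 'R': array([[-0.55430977,  0.8322091 ,  0.012988  ],
       [ 0.68150591,  0.4627784 , -0.56690903],
       [-0.47779743, -0.30539181, -0.82367801]]), 't': array([ 282.71555201, -376.79359012, 1492.30741739])}
top {'intrinsics': array([[430.524318  ,   0.        , 254.41076363],
       [  0.        , 430.524318  , 182.85478024],
       [  0.        ,   0.        ,   1.        ]]), 'R': array([[ 2.71818400e-02, -9.99626709e-01,  2.75516650e-03],
       [-9.97356301e-01, -2.73057080e-02, -6.73409745e-02],
       [ 6.73910684e-02, -9.17431083e-04, -9.97726216e-01]]), 't': array([ 23.70163462, 568.32532231, 999.84170933])}
```

View pics/scene0.png

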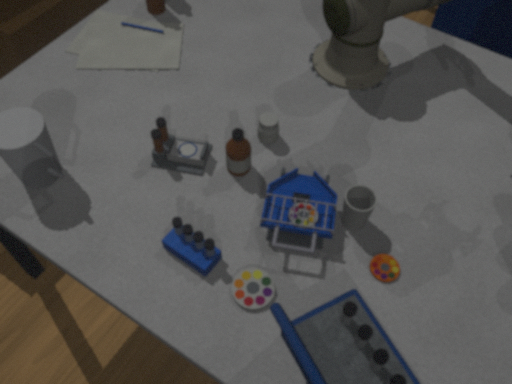

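View pics/top0.png

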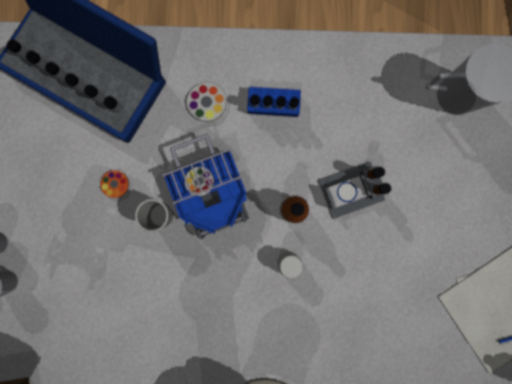

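The scene view shows the blue tray with its guard at about (300,205), the cradle at (187,150), the bottle at (238,150), the cup at (358,200), the jar at (268,125) and the rack at (192,248). The top view shows the disc under the guard at (199,180), the handle near (190,140), the pad at (347,192), the bottle at (294,208), the cup at (152,214) and the jar at (291,266). An orange disc is at (114,183) and a bigger palette at (206,102); I'll leave both alone.

Run:
```python
import cv2,numpy as np
p=cv2.imread("pics/top0.png")
c=p[110:250,90:270]; cv2.imwrite("pics/topA.png",cv2.convertScaleAbs(cv2.resize(c,None,fx=4.2,fy=4.2,interpolation=cv2.INTER_CUBIC),alpha=1.7))
c=p[150:290,250:400]; cv2.imwrite("pics/topB.png",cv2.convertScaleAbs(cv2.resize(c,None,fx=4,fy=4,interpolation=cv2.INTER_CUBIC),alpha=1.7))
```

```text
(no output)
```

View pics/topA.png

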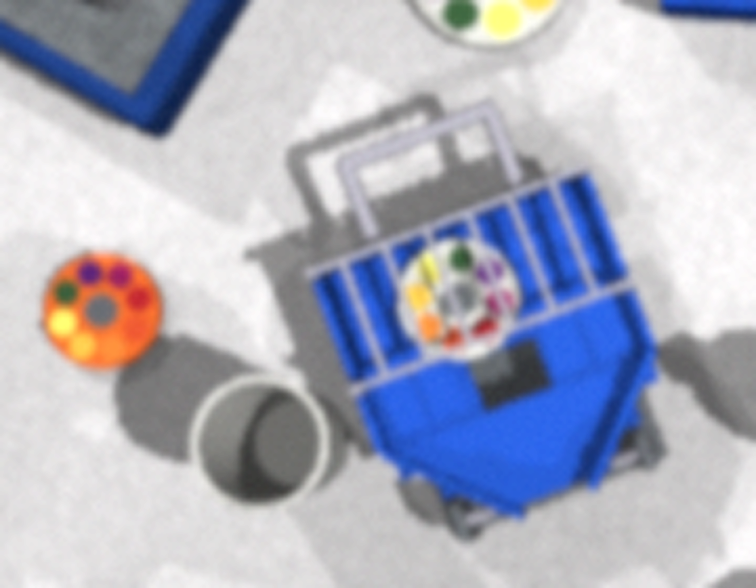

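View pics/topB.png

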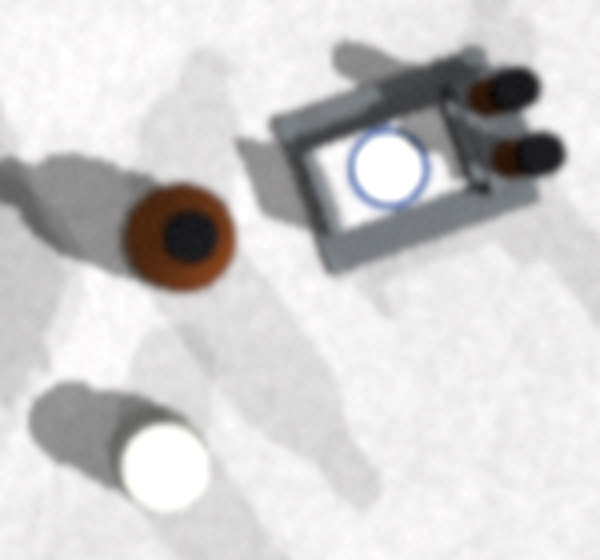

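```bash
cat > h.py <<'E'
import numpy as np,cv2,json
from rig import imaging
def ray(n,u,v,P=None):
    P=P or imaging.camera_params(n); K,R,t=P["intrinsics"],P["R"],P["t"]
    d=R.T@(np.linalg.inv(K)@[u,v,1.]); return -R.T@t,d
def plane(n,u,v,z,P=None):
    o,d=ray(n,u,v,P); return o+d*(z-o[2])/d[2]
def tri(a,b):
    o1,d1=ray("top",*a);o2,d2=ray("scene",*b); d1/=np.linalg.norm(d1);d2/=np.linalg.norm(d2)
    s=np.linalg.lstsq(np.c_[d1,-d2],o2-o1,rcond=None)[0]; p,q=o1+s[0]*d1,o2+s[1]*d2
    return (p+q)/2,np.linalg.norm(p-q)
E
python3 - <<'E'
import cv2
p=cv2.imread("pics/scene0.png")
c=p[155:285,235:395]; cv2.imwrite("pics/scA.png",cv2.convertScaleAbs(cv2.resize(c,None,fx=4.5,fy=4.5,interpolation=cv2.INTER_CUBIC),alpha=1.7))
c=p[105:185,140:290]; cv2.imwrite("pics/scB.png",cv2.convertScaleAbs(cv2.resize(c,None,fx=5,fy=5,interpolation=cv2.INTER_CUBIC),alpha=1.7))
import numpy as np
from h import *
A=lambda x,y:(90+(x+.5)/4.2-.5,110+(y+.5)/4.2-.5)
B=lambda x,y:(250+(x+.5)/4-.5,150+(y+.5)/4-.5)
for n,pt,z in [("h1",A(348,162),56),("h2",A(490,106),56),("gRL",A(310,275),70),("gRR",A(590,175),70),("gFL",A(355,390),70),("gFR",A(635,287),70),("disc",A(460,298),52),("slot",A(510,375),44)]:
    print(n,plane("top",*pt,z).round(1))
print("seat",plane("top",*B(389,168),30).round(1))
print("bottletop",plane("top",*B(190,237),135).round(1),"jar",plane("top",*B(166,467),70).round(1))
print("cup",plane("top",*A(260,440),100).round(1))
E
```

```text
h1 [639.4 229.1  56. ]
h2 [672.4 152.8  56. ]
gRL [575.9 244.3  70. ]
gRR [634.   96.1  70. ]
gFL [515.1 217.8  70. ]
gFR [574.2  70.1  70. ]
disc [567.  165.9  52. ]
slot [526. 138.  44.]
seat [ 552.1 -177.6   30. ]
bottletop [507.6 -51.4 135. ] jar [380.5 -47.3  70. ]
cup [487.5 260.2 100. ]
```

View pics/scA.png

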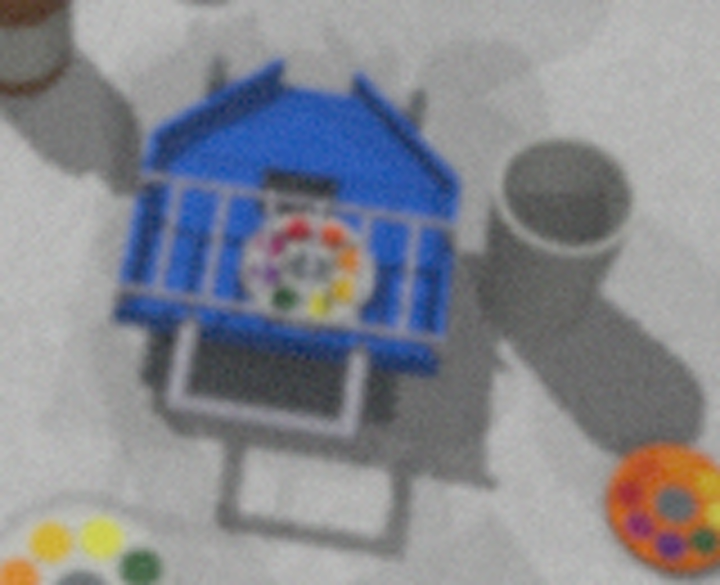

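View pics/scB.png

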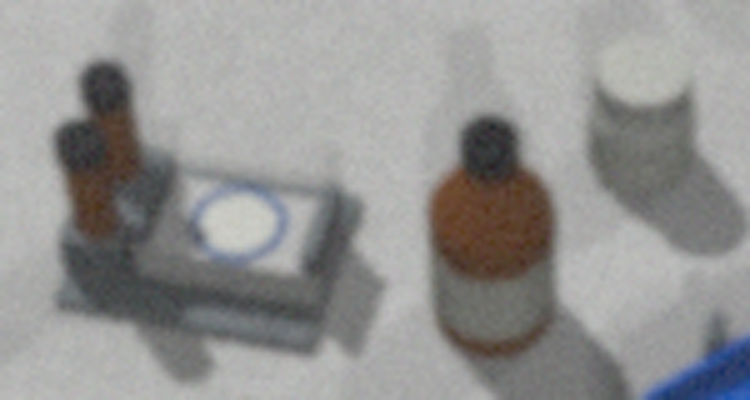

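Run:
```python
from h import *
A=lambda x,y:(90+(x+.5)/4.2-.5,110+(y+.5)/4.2-.5)
B=lambda x,y:(250+(x+.5)/4-.5,150+(y+.5)/4-.5)
S=lambda x,y:(235+(x+.5)/4.5-.5,155+(y+.5)/4.5-.5)
T=lambda x,y:(140+(x+.5)/5-.5,105+(y+.5)/5-.5)
for n,a,b,z in [("h1",A(348,162),S(350,428),56),("h2",A(490,106),S(175,402),56),("gRL",A(310,275),S(443,340),70),("gRR",A(590,175),S(118,290),70),("gFL",A(355,390),S(455,222),70),("gFR",A(635,287),S(143,177),70),("disc",A(460,298),S(308,266),52),("slot",A(510,375),S(303,190),44),("seat",B(389,168),T(240,222),30),
 ("wallL",B(275,118),T(0,0),0)]:
    X,e=tri(a,b); print(n,X.round(1),round(e,1),plane("scene",*b,z).round(1))
# cradle direction: outer frame corners on top view
for q in [(275,125),(332,268),(475,50),(535,200),(310,155),(347,232)]:
    print(q,plane("top",*B(*q),30).round(1))
import numpy as np
d=np.load("pics/top0_d.npy"); 
for q in [(389,168),(330,240),(290,140),(300,120),(350,245),(425,225),(350,100)]:
    u,v=B(*q); print(q,d[int(round(v)),int(round(u))], d[int(round(v))-1:int(round(v))+2,int(round(u))-1:int(round(u))+2].mean())
```

```text
h1 [638.  229.3  61.6] 2.8 [634.4 229.6  56. ]
h2 [671.4 153.   59.5] 1.5 [669.4 152.8  56. ]
gRL [575.6 244.9  70.3] 1.4 [575.  245.4  70. ]
gRR [635.1  96.9  61. ] 0.7 [639.5 100.   70. ]
gFL [514.6 217.8  73.6] 1.5 [511.9 217.8  70. ]
gFR [574.2  71.2  64.7] 2.1 [576.8  73.9  70. ]
disc [566.6 166.   54.5] 0.9 [564.9 165.7  52. ]
slot [525.4 138.5  48.8] 2.1 [521.8 138.1  44. ]
seat [ 551.9 -177.    32.7] 0.1 [ 550.3 -178.5   30. ]
wallL [ 610.1 -131.3  264.3] 147.2 [ 482.6 -403.5    0. ]
(275, 125) [ 575.5 -110.5   30. ]
(332, 268) [ 492.9 -145.1   30. ]
(475, 50) [ 622.9 -227.3   30. ]
(535, 200) [ 535.7 -263.2   30. ]
(310, 155) [ 558.4 -131.3   30. ]
(347, 232) [ 514.1 -153.6   30. ]
(389, 168) 1007.92346 1007.0665
(330, 240) 1029.4722 1029.1011
(290, 140) 1031.0326 1033.1537
(300, 120) 1033.6636 1033.4067
(350, 245) 1030.8955 1029.7961
(425, 225) 1029.0653 1030.0411
(350, 100) 1034.0913 1034.409
```

```bash
python3 -m creep '[{"grip":45,"linear":[0,0,0],"rot":[0,0,0.1145]},{"grip":45,"linear":[0,0,0],"rot":[0,0,0.1145]},{"grip":45,"linear":[0,0,0],"rot":[0,0,0.1145]},{"grip":45,"linear":[0,0,0],"rot":[0,0,0.1145]},{"grip":45,"linear":[0,0,0],"rot":[0,0,0.1145]},{"grip":45,"linear":[0,0,0],"rot":[0,0,0.1145]},{"grip":45,"linear":[0,0,0],"rot":[0,0,0.1145]},{"grip":45,"linear":[0,0,0],"rot":[0,0,0.1145]},{"grip":45,"linear":[0,0,0],"rot":[0,0,0]}]' 40
```

```text
time_s: 0.85
eef_pos: [135.8, 507.0, 231.0]
ee_rot: [0.0, 0.557, 0.83, -0.0]
force: [0.4, -0.3, 0.2]
grip_width: 0.524
```

```bash
python3 -m creep '[{"grip":45,"linear":[-20,14,0],"rot":[0,0,0]},{"grip":45,"linear":[-31,21.5,0],"rot":[0,0,0]},{"grip":45,"linear":[-31,21.5,0],"rot":[0,0,0]},{"grip":45,"linear":[-31,21.5,0],"rot":[0,0,0]},{"grip":45,"linear":[-31,21.5,0],"rot":[0,0,0]},{"grip":45,"linear":[-31,21.5,0],"rot":[0,0,0]},{"grip":45,"linear":[-31,21.5,0],"rot":[0,0,0]},{"grip":45,"linear":[-31,21.5,0],"rot":[0,0,0]},{"grip":45,"linear":[-31,21.5,0],"rot":[0,0,0]},{"grip":45,"linear":[-31,21.5,0],"rot":[0,0,0]},{"grip":45,"linear":[-31,21.5,0],"rot":[0,0,0]},{"grip":45,"linear":[-31,21.5,0],"rot":[0,0,0]}]'
python3 -m creep '[{"grip":45,"linear":[-31,21.5,0],"rot":[0,0,0]},{"grip":45,"linear":[-31,21.5,0],"rot":[0,0,0]},{"grip":45,"linear":[-31,21.5,0],"rot":[0,0,0]},{"grip":45,"linear":[-31,21.5,0],"rot":[0,0,0]},{"grip":45,"linear":[0,0,0],"rot":[0,0,0]},{"grip":45,"linear":[0,0,0],"rot":[0,0,0]},{"grip":45,"linear":[0,0,0],"rot":[0,0,0]}]'
cat > w.py <<'E'
import sys,json,pickle
from rig import imaging,sensors
import cv2,numpy as np
n=sys.argv[1]
s=sensors.sense();P=imaging.camera_params("wrist");p,d=imaging.capture("wrist")
cv2.imwrite(f"pics/{n}.png",cv2.convertScaleAbs(cv2.resize(p[...,::-1],None,fx=1.5,fy=1.5,interpolation=cv2.INTER_CUBIC),alpha=1.6))
pickle.dump((P,d),open(f"pics/{n}.pkl","wb"))
q=s["ee_rot"]; print(s["eef_pos"].round(1),q.round(3),s["grip_width"],s["time_s"]); print(P["R"].round(2),(-P["R"].T@P["t"]).round(0))
E
python3 w.py w1
```

```text
time_s: 1.85
eef_pos: [506.9, 268.2, 231.1]
ee_rot: [-0.0, 0.554, 0.833, -0.0]
force: [-0.3, 0.6, 0.2]
grip_width: 0.529
time_s: 2.43
eef_pos: [632.0, 188.3, 230.9]
ee_rot: [-0.0, 0.554, 0.832, -0.0]
force: [-0.7, -0.1, -0.1]
grip_width: 0.527
[632.  188.3 230.9] [-0.     0.554  0.832 -0.   ] 0.5270233423187771 2.4333
[[ 0.92  0.38 -0.  ]
 [ 0.37 -0.88  0.3 ]
 [ 0.11 -0.27 -0.96]] [604. 258. 373.]
```

View pics/w1.png

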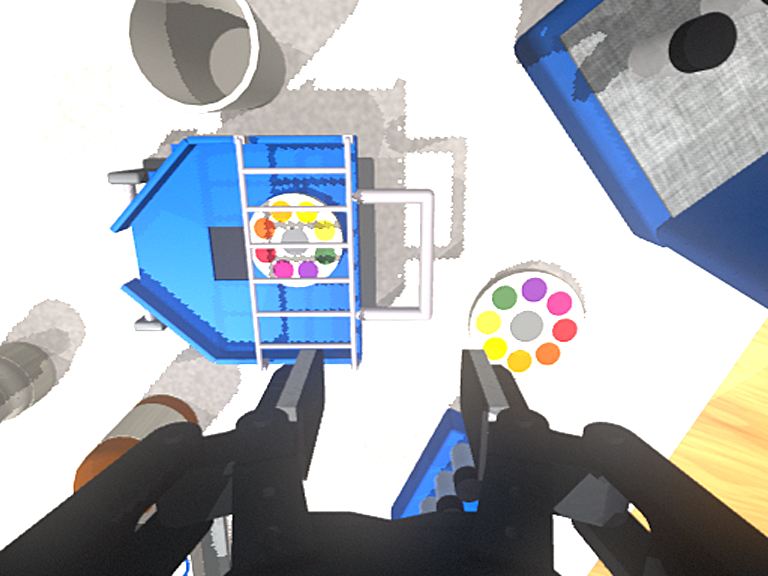

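Run:
```python
from h import *
import pickle
P,d=pickle.load(open("pics/w1.pkl","rb"))
c=lambda u,v:((u+.5)/1.5-.5,(v+.5)/1.5-.5)
pts={}
for n,q,z in [("h1",(430,196),56),("h2",(428,313),56),("gRL",(350,137),70),("gRR",(353,366),70),("gFL",(239,138),70),("gFR",(262,366),70),("disc",(296,240),52)]:
    X=plane("wrist",*c(*q),z,P); pts[n]=X; print(n,X.round(1), d[tuple(int(round(t)) for t in c(*q))[::-1]])
a=np.deg2rad(22.5);ex=np.array([np.cos(a),np.sin(a)]);ey=np.array([-np.sin(a),np.cos(a)])
for n,X in pts.items(): print(n,(ex@X[:2]).round(1),(ey@X[:2]).round(1))
print("tcp",ex@[632,188.3],ey@[632,188.3],"rack",plane("top",274,101,80))
```

```text
h1 [642.1 232.5  56. ] 309.67197
h2 [674.7 155.8  56. ] 333.72803
gRL [580.4 247.6  70. ] 290.58084
gRR [638.6 102.9  70. ] 335.49323
gFL [517.6 220.8  70. ] 289.40207
gFR [578.8  77.9  70. ] 335.24365
disc [569.1 168.7  52. ] 327.64957
h1 682.2 -30.9
h2 683.0 -114.2
gRL 631.0 6.6
gRR 629.4 -149.4
gFL 562.7 5.9
gFR 564.5 -149.6
disc 590.3 -61.9
tcp 655.9511548614796 -67.88941328286143 rack [7.49440572e+02 1.33341388e-01 8.00000000e+01]
```

```bash
python3 -m creep '[{"grip":36,"linear":[-2.5,12.5,10],"rot":[0,0,0]},{"grip":36,"linear":[-2.5,12.5,20],"rot":[0,0,0]},{"grip":36,"linear":[0,0,24],"rot":[0,0,0]},{"grip":36,"linear":[0,0,24],"rot":[0,0,0]},{"grip":36,"linear":[0,0,20],"rot":[0,0,0]},{"grip":36,"linear":[0,0,16],"rot":[0,0,0]},{"grip":36,"linear":[0,0,0],"rot":[0,0,0]},{"grip":36,"linear":[0,0,0],"rot":[0,0,0]}]'
python3 w.py w2
```

```text
time_s: 3.15
eef_pos: [656.8, 193.8, 117.7]
ee_rot: [-0.0, 0.555, 0.832, -0.0]
force: [0.3, -0.1, 0.5]
grip_width: 0.42
[656.8 193.8 117.7] [-0.     0.555  0.832 -0.   ] 0.41996699842079765 3.15
[[ 0.92  0.38 -0.  ]
 [ 0.37 -0.88  0.3 ]
 [ 0.11 -0.27 -0.96]] [629. 264. 260.]
```

View pics/w2.png

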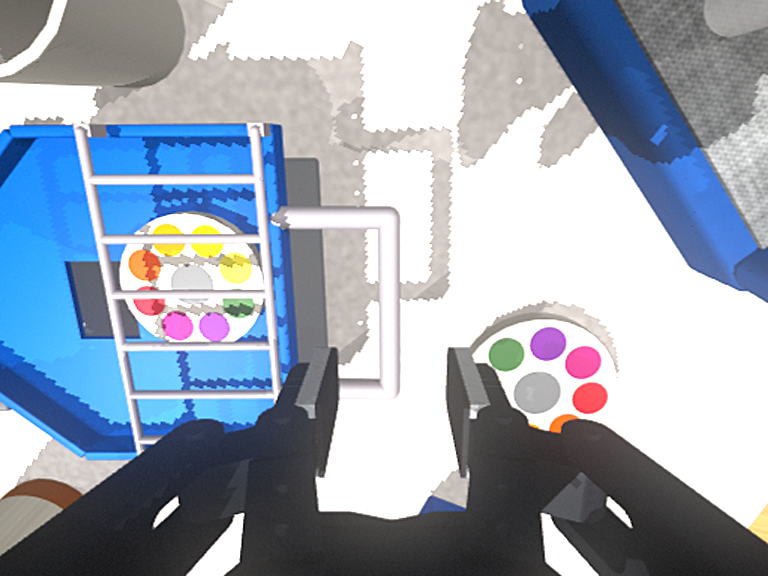

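Run:
```python
from h import *
import pickle
P,d=pickle.load(open("pics/w2.pkl","rb"))
c=lambda u,v:((u+.5)/1.5-.5,(v+.5)/1.5-.5)
a=np.deg2rad(22.5);ex=np.array([np.cos(a),np.sin(a)]);ey=np.array([-np.sin(a),np.cos(a)])
for q,z in [((390,216),56),((390,388),56),((260,126),70),((278,440),70)]:
    X=plane("wrist",*c(*q),z,P)[:2]; print(ex@X,ey@X)
t=[656.8,193.8];print(ex@t,ey@t)
```

```text
681.1647317072494 -30.276071662449827
681.2289317948844 -114.33593060140598
631.4352635727197 6.485152854280959
628.5648995912223 -133.97138114105218
680.9681261457674 -72.29862497670356
```

```bash
python3 -m creep '[{"grip":36,"linear":[0,0,12],"rot":[0,0,0]},{"grip":36,"linear":[0,0,18],"rot":[0,0,0]},{"grip":36,"linear":[0,0,18],"rot":[0,0,0]},{"grip":36,"linear":[0,0,18],"rot":[0,0,0]},{"grip":36,"linear":[0,0,10],"rot":[0,0,0]},{"grip":36,"linear":[0,0,5],"rot":[0,0,0]},{"grip":36,"linear":[0,0,0],"rot":[0,0,0]},{"grip":36,"linear":[0,0,0],"rot":[0,0,0]}]' 40
python3 -m creep '[{"grip":5,"linear":[0,0,0],"rot":[0,0,0]},{"grip":5,"linear":[0,0,0],"rot":[0,0,0]},{"grip":5,"linear":[0,0,0],"rot":[0,0,0]},{"grip":5,"linear":[0,0,0],"rot":[0,0,0]},{"grip":5,"linear":[0,0,0],"rot":[0,0,0]},{"grip":5,"linear":[0,0,0],"rot":[0,0,0]},{"grip":5,"linear":[0,0,0],"rot":[0,0,0]}]' 40
```

```text
time_s: 3.87
eef_pos: [658.0, 193.0, 37.2]
ee_rot: [0.001, 0.555, 0.832, 0.0]
force: [0.5, 0.9, 0.1]
grip_width: 0.424
time_s: 4.45
eef_pos: [655.8, 192.1, 37.4]
ee_rot: [-0.001, 0.555, 0.832, -0.002]
force: [-12.8, -4.9, 10.0]
grip_width: 0.1
```

```bash
python3 -m creep '[{"grip":5,"linear":[0,-1.5,-3],"rot":[0,0,0]},{"grip":5,"linear":[0,-1,-7.2],"rot":[0,0,0]},{"grip":5,"linear":[0,-0.8,-5.1],"rot":[0,0,0]},{"grip":5,"linear":[0,-0.8,-5.1],"rot":[0,0,0]},{"grip":5,"linear":[0,-1.0,-5.1],"rot":[0,0,0]},{"grip":5,"linear":[0,-1.1,-5.0],"rot":[0,0,0]},{"grip":5,"linear":[0,-1.3,-5],"rot":[0,0,0]},{"grip":5,"linear":[0,-1.3,-5],"rot":[0,0,0]},{"grip":5,"linear":[0,-1.5,-4.9],"rot":[0,0,0]},{"grip":5,"linear":[0,-1.5,-4.9],"rot":[0,0,0]},{"grip":5,"linear":[0,0,0],"rot":[0,0,0]}]'
python3 w.py w3
```

```text
time_s: 5.37
eef_pos: [646.6, 188.3, 87.8]
ee_rot: [0.0, 0.555, 0.832, 0.0]
force: [0.8, -2.2, -2.3]
grip_width: 0.099
[646.6 188.3  87.8] [0.    0.555 0.832 0.   ] 0.09859802396391883 5.3667
[[ 0.92  0.38  0.  ]
 [ 0.37 -0.88  0.3 ]
 [ 0.11 -0.27 -0.96]] [619. 258. 230.]
```

View pics/w3.png

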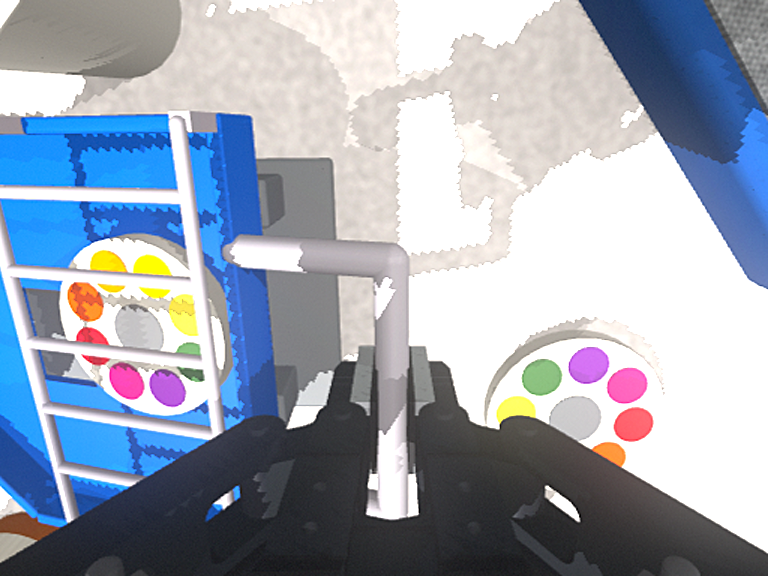

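The handle is held and the tray is tilted by about 0.25 rad. The disc is still under the guard at (140,330), so I lift further.

```bash
python3 -m creep '[{"grip":5,"linear":[0,-1.8,-4.8],"rot":[0,0,0]},{"grip":5,"linear":[0,-1.8,-4.8],"rot":[0,0,0]},{"grip":5,"linear":[0,-2,-4.7],"rot":[0,0,0]},{"grip":5,"linear":[0,-2,-4.7],"rot":[0,0,0]},{"grip":5,"linear":[0,-2.2,-4.6],"rot":[0,0,0]},{"grip":5,"linear":[0,-2.3,-4.6],"rot":[0,0,0]},{"grip":5,"linear":[0,-2.5,-4.5],"rot":[0,0,0]},{"grip":5,"linear":[0,-2.5,-4.5],"rot":[0,0,0]},{"grip":5,"linear":[0,0,0],"rot":[0,0,0]},{"grip":5,"linear":[0,0,0],"rot":[0,0,0]},{"grip":5,"linear":[0,0,0],"rot":[0,0,0]},{"grip":5,"linear":[0,0,0],"rot":[0,0,0]}]'
python3 - <<'E'
from rig import imaging
import cv2,numpy as np
for n in ["scene","top"]:
    p,d=imaging.capture(n);cv2.imwrite(f"pics/{n}1.png",p[...,::-1])
    c=p[130:285,225:395] if n=="scene" else p[90:260,90:270]
    cv2.imwrite(f"pics/{n}1z.png",cv2.convertScaleAbs(cv2.resize(c[...,::-1],None,fx=3.4,fy=3.4,interpolation=cv2.INTER_CUBIC),alpha=1.7))
E
```

```text
time_s: 6.42
eef_pos: [631.7, 182.0, 124.6]
ee_rot: [0.001, 0.555, 0.832, 0.001]
force: [6.8, -0.6, 0.6]
grip_width: 0.099
```

View pics/scene1z.png

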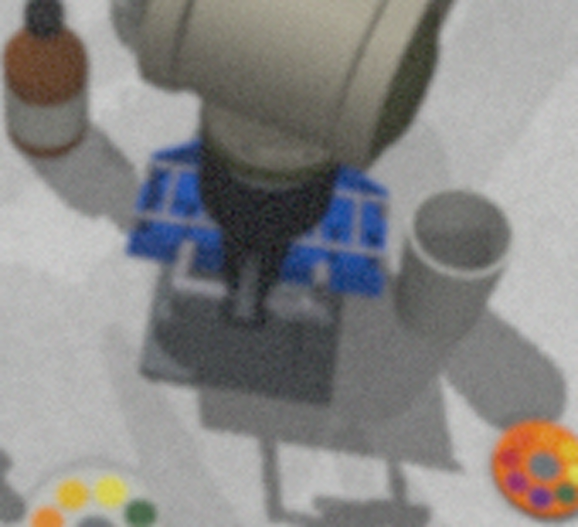

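View pics/top1z.png

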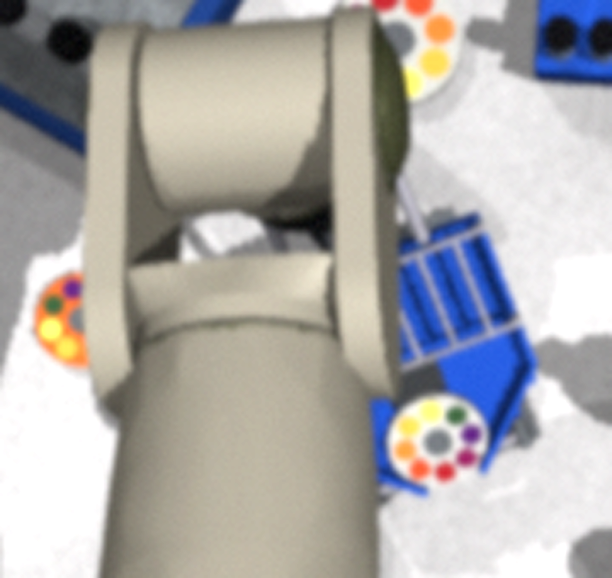

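Run:
```python
from h import *
X=plane("top",90+438.5/3.4-.5,90+442.5/3.4-.5,61)[:2]
a=np.deg2rad(22.5);ex=np.array([np.cos(a),np.sin(a)]);ey=np.array([-np.sin(a),np.cos(a)])
print(ex@X,ey@X)
```

```text
487.94677617525 -74.37628327879327
```

The disc has slid into the corner (top view 438,442), and its measured position agrees with the nest to about 1 mm. Now I lower the tray.

```bash
python3 -m creep '[{"grip":5,"linear":[0,1.2,2.2],"rot":[0,0,0]},{"grip":5,"linear":[0,1.3,2.3],"rot":[0,0,0]},{"grip":5,"linear":[0,2.5,4.5],"rot":[0,0,0]},{"grip":5,"linear":[0,2.3,4.6],"rot":[0,0,0]},{"grip":5,"linear":[0,2.2,4.6],"rot":[0,0,0]},{"grip":5,"linear":[0,2,4.7],"rot":[0,0,0]},{"grip":5,"linear":[0,2,4.7],"rot":[0,0,0]},{"grip":5,"linear":[0,1.8,4.8],"rot":[0,0,0]},{"grip":5,"linear":[0,1.8,4.8],"rot":[0,0,0]},{"grip":5,"linear":[0,1.5,4.9],"rot":[0,0,0]},{"grip":5,"linear":[0,1.5,4.9],"rot":[0,0,0]},{"grip":5,"linear":[0,1.3,5],"rot":[0,0,0]}]'
python3 -m creep '[{"grip":5,"linear":[0,1.3,5],"rot":[0,0,0]},{"grip":5,"linear":[0,1.1,5],"rot":[0,0,0]},{"grip":5,"linear":[0,1,5.1],"rot":[0,0,0]},{"grip":5,"linear":[0,0.8,5.1],"rot":[0,0,0]},{"grip":5,"linear":[0,0.8,5.1],"rot":[0,0,0]},{"grip":5,"linear":[0,0.5,4],"rot":[0,0,0]},{"grip":5,"linear":[0,0,3],"rot":[0,0,0]},{"grip":5,"linear":[0,0,2],"rot":[0,0,0]},{"grip":5,"linear":[0,0,0],"rot":[0,0,0]},{"grip":5,"linear":[0,0,0],"rot":[0,0,0]},{"grip":5,"linear":[0,0,0],"rot":[0,0,0]}]'
```

```text
time_s: 7.52
eef_pos: [650.8, 190.0, 71.6]
ee_rot: [0.0, 0.555, 0.832, 0.0]
force: [4.6, -1.0, 0.3]
grip_width: 0.101
time_s: 8.43
eef_pos: [655.7, 192.1, 37.8]
ee_rot: [0.0, 0.555, 0.832, 0.0]
force: [3.0, -1.9, 2.4]
grip_width: 0.098
```

```bash
python3 -m creep '[{"grip":5,"linear":[0,0,0.8],"rot":[0,0,0]},{"grip":5,"linear":[0,0,0.5],"rot":[0,0,0]},{"grip":5,"linear":[0,0,0],"rot":[0,0,0]},{"grip":5,"linear":[0,0,0],"rot":[0,0,0]},{"grip":5,"linear":[0,0,0],"rot":[0,0,0]}]'
```

```text
time_s: 8.85
eef_pos: [655.8, 192.1, 37.6]
ee_rot: [0.0, 0.555, 0.832, 0.0]
force: [-1.1, -3.8, 9.7]
grip_width: 0.1
```

```bash
python3 -m creep '[{"grip":14,"linear":[0,0,0],"rot":[0,0,0]},{"grip":20,"linear":[0,0,0],"rot":[0,0,0]},{"grip":36,"linear":[0,0,0],"rot":[0,0,0]},{"grip":36,"linear":[0,0,0],"rot":[0,0,0]},{"grip":36,"linear":[0,0,0],"rot":[0,0,0]},{"grip":36,"linear":[0,0,0],"rot":[0,0,0]}]'
python3 -m creep '[{"grip":36,"linear":[0,0,-5],"rot":[0,0,0]},{"grip":36,"linear":[0,0,-15],"rot":[0,0,0]},{"grip":36,"linear":[0,0,-25],"rot":[0,0,0]},{"grip":36,"linear":[0,0,-35],"rot":[0,0,0]},{"grip":60,"linear":[0,-38,-10],"rot":[0,0,0]},{"grip":76,"linear":[0,-38,0],"rot":[0,0,0]},{"grip":76,"linear":[0,-38,0],"rot":[0,0,0]},{"grip":76,"linear":[0,-38,0],"rot":[0,0,0]},{"grip":76,"linear":[0,-27,0],"rot":[0,0,0]},{"grip":76,"linear":[0,0,0],"rot":[0,0,0]},{"grip":76,"linear":[0,0,0],"rot":[0,0,0]},{"grip":76,"linear":[0,0,0],"rot":[0,0,0]}]'
python3 w.py w4
```

```text
time_s: 9.35
eef_pos: [655.5, 192.3, 36.0]
ee_rot: [-0.0, 0.555, 0.832, -0.0]
force: [-0.2, 0.3, 0.5]
grip_width: 0.425
time_s: 10.35
eef_pos: [491.2, 123.7, 126.8]
ee_rot: [0.001, 0.556, 0.832, 0.0]
force: [-0.1, 0.2, -0.6]
grip_width: 0.894
[491.2 123.7 126.8] [0.001 0.556 0.832 0.   ] 0.8937543792939816 10.35
[[ 0.92  0.38  0.  ]
 [ 0.36 -0.88  0.3 ]
 [ 0.11 -0.27 -0.95]] [463. 194. 269.]
```

View pics/w4.png

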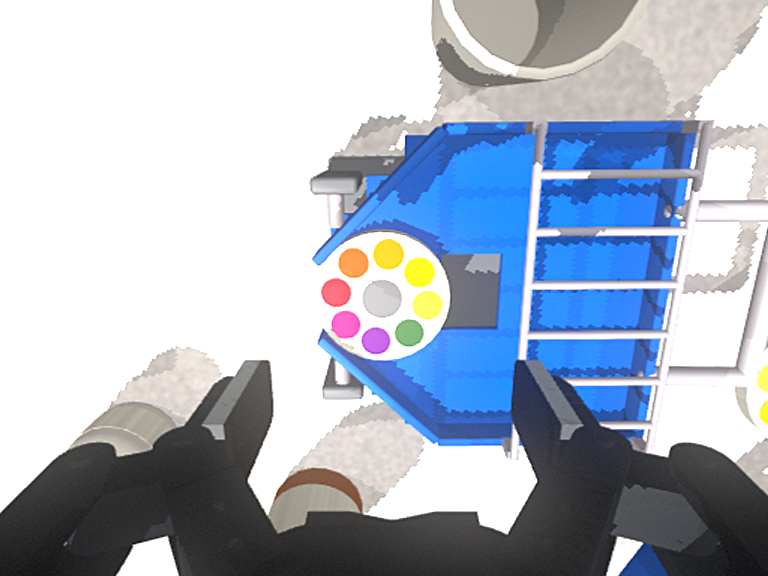

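The disc sits in the V corner at (382,296) and the tray lies level.

Run:
```python
from h import *
import pickle
P,d=pickle.load(open("pics/w4.pkl","rb"))
c=lambda u,v:((u+.5)/1.5-.5,(v+.5)/1.5-.5)
a=np.deg2rad(22.5);ex=np.array([np.cos(a),np.sin(a)]);ey=np.array([-np.sin(a),np.cos(a)])
for n,q,z in [("grey",(382,298),52),("discL",(316,296),52),("discR",(450,296),52),("t",(384,230),52),("b",(384,360),52),("slotL",(443,292),44),("slotR",(500,290),44),("slotT",(470,254),44),("slotB",(470,328),44)]:
    X=plane("wrist",*c(*q),z,P)[:2]; print(n,ex@X,ey@X)
t=[491.2,123.7];print(ex@t,ey@t)
print(plane("top",*(0,0),0)*0)
s=np.array([552.0,-177.5]);print("seat",ex@s,ey@s)
```

```text
grey 497.5532881557225 -73.98550871523061
discL 465.4501623431221 -72.9358143690053
discR 530.6566352747418 -72.975421707382
t 498.7009820501309 -40.43152951850361
b 498.3556762552979 -107.34128807670476
slotL 528.106194429559 -73.59939335315568
slotR 556.7329596901238 -72.5563359632603
slotT 540.7364834286881 -53.936539908965145
slotB 542.6567175688889 -93.17997626199298
501.14756695310564 -73.69020380608592
[0. 0. 0.]
seat 442.0551927014268 -375.229871686283
```

```bash
python3 -m creep '[{"grip":77,"linear":[0,-3.2,10],"rot":[0,0,0]},{"grip":77,"linear":[0,0,20],"rot":[0,0,0]},{"grip":77,"linear":[0,0,20],"rot":[0,0,0]},{"grip":77,"linear":[0,0,10],"rot":[0,0,0]},{"grip":77,"linear":[0,0,0],"rot":[0,0,0]},{"grip":77,"linear":[0,0,0],"rot":[0,0,0]}]'
python3 w.py w5
```

```text
time_s: 10.9
eef_pos: [487.8, 122.5, 66.3]
ee_rot: [-0.0, 0.555, 0.832, -0.0]
force: [0.1, 0.5, 0.7]
grip_width: 0.908
[487.8 122.5  66.3] [-0.     0.555  0.832 -0.   ] 0.9079705779129361 10.9
[[ 0.92  0.38 -0.  ]
 [ 0.37 -0.88  0.3 ]
 [ 0.11 -0.27 -0.96]] [460. 193. 209.]
```

View pics/w5.png

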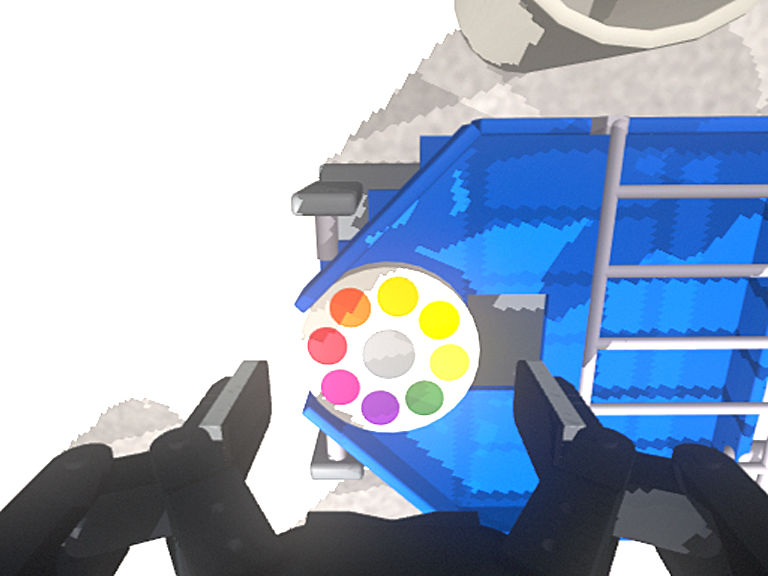

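```bash
python3 -m creep '[{"grip":77,"linear":[0,0,8],"rot":[0,0,0]},{"grip":77,"linear":[0,0,8],"rot":[0,0,0]},{"grip":77,"linear":[0,0,8],"rot":[0,0,0]},{"grip":77,"linear":[0,0,8],"rot":[0,0,0]},{"grip":77,"linear":[0,0,0],"rot":[0,0,0]}]'
python3 -m creep '[{"grip":77,"linear":[0,0,6],"rot":[0,0,0]},{"grip":77,"linear":[0,0,5],"rot":[0,0,0]},{"grip":77,"linear":[0,0,0],"rot":[0,0,0]},{"grip":77,"linear":[0,0,0],"rot":[0,0,0]}]'
```

```text
time_s: 11.37
eef_pos: [486.4, 122.3, 32.5]
ee_rot: [-0.001, 0.555, 0.832, -0.001]
force: [-1.1, -0.0, -0.2]
grip_width: 0.899
time_s: 11.7
eef_pos: [487.2, 122.4, 23.0]
ee_rot: [-0.0, 0.555, 0.832, -0.0]
force: [-0.2, 0.7, 0.5]
grip_width: 0.896
```

```bash
python3 -m creep '[{"grip":72,"linear":[0,0.8,0],"rot":[0,0,0]},{"grip":68,"linear":[0,0,0],"rot":[0,0,0]},{"grip":60,"linear":[0,0,0],"rot":[0,0,0]},{"grip":60,"linear":[0,0,0],"rot":[0,0,0]},{"grip":60,"linear":[0,0,0],"rot":[0,0,0]},{"grip":60,"linear":[0,0,0],"rot":[0,0,0]}]' 35
python3 w.py w6
```

```text
time_s: 12.2
eef_pos: [488.4, 122.7, 23.8]
ee_rot: [0.0, 0.555, 0.832, 0.0]
force: [-1.7, 1.0, 5.6]
grip_width: 0.759
[488.4 122.7  23.8] [0.    0.555 0.832 0.   ] 0.7585154645787214 12.2
[[ 0.92  0.38  0.  ]
 [ 0.37 -0.88  0.3 ]
 [ 0.11 -0.27 -0.96]] [461. 193. 166.]
```

View pics/w6.png

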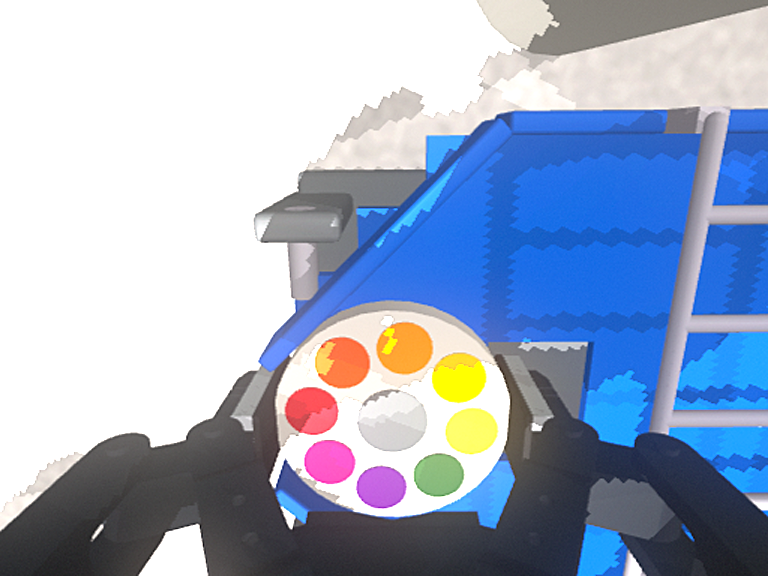

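```bash
python3 -m creep '[{"grip":60,"linear":[0,0,-3],"rot":[0,0,0]},{"grip":60,"linear":[0,0,-5],"rot":[0,0,0]},{"grip":60,"linear":[0,0,-8],"rot":[0,0,0]},{"grip":60,"linear":[0,0,-15],"rot":[0,0,0]},{"grip":60,"linear":[0,0,-20],"rot":[0,0,0]},{"grip":60,"linear":[0,0,-25],"rot":[0,0,0]},{"grip":60,"linear":[0,0,-25],"rot":[0,0,0]},{"grip":60,"linear":[0,0,-25],"rot":[0,0,0]},{"grip":60,"linear":[0,0,-25],"rot":[0,0,0]},{"grip":60,"linear":[0,0,-20],"rot":[0,0,0]},{"grip":60,"linear":[0,0,-10],"rot":[0,0,0]},{"grip":60,"linear":[0,0,0],"rot":[0,0,0]}]'
python3 -m creep '[{"grip":60,"linear":[-10,-2,0],"rot":[0,0,0]},{"grip":60,"linear":[-20,-4,0],"rot":[0,0,0]},{"grip":60,"linear":[-30,-5,0],"rot":[0,0,0]},{"grip":60,"linear":[-30,-5,0],"rot":[0,0,0]},{"grip":60,"linear":[-30,-6,0],"rot":[0,0,0]},{"grip":60,"linear":[-30,-6,0],"rot":[0,0,0]},{"grip":60,"linear":[-30,-6,0],"rot":[0,0,0]},{"grip":60,"linear":[-30,-6,0],"rot":[0,0,0]},{"grip":60,"linear":[-30,-6,0],"rot":[0,0,0]},{"grip":60,"linear":[-20,-4,0],"rot":[0,0,0]},{"grip":60,"linear":[-10,-3,0],"rot":[0,0,0]},{"grip":60,"linear":[0,0,0],"rot":[0,0,0]}]'
python3 w.py w7
```

```text
time_s: 13.25
eef_pos: [488.8, 122.7, 206.4]
ee_rot: [0.002, 0.555, 0.832, 0.001]
force: [0.7, 0.4, -0.9]
grip_width: 0.756
time_s: 14.25
eef_pos: [541.9, -148.9, 202.5]
ee_rot: [-0.001, 0.556, 0.831, -0.0]
force: [-0.7, 0.0, -0.3]
grip_width: 0.758
[ 541.9 -148.9  202.5] [-0.001  0.556  0.831 -0.   ] 0.7581838355261028 14.25
[[ 0.92  0.38 -0.  ]
 [ 0.36 -0.88  0.29]
 [ 0.11 -0.27 -0.96]] [515. -79. 345.]
```

View pics/w7.png

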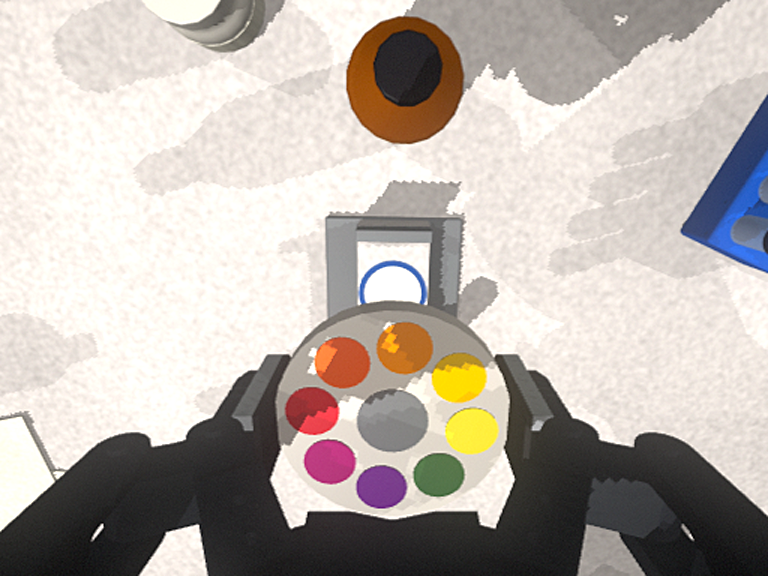

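Run:
```python
from h import *
import pickle
P,d=pickle.load(open("pics/w7.pkl","rb"))
c=lambda u,v:((u+.5)/1.5-.5,(v+.5)/1.5-.5)
a=np.deg2rad(22.5);ex=np.array([np.cos(a),np.sin(a)]);ey=np.array([-np.sin(a),np.cos(a)])
for n,q,z in [("L",(359,293),30),("R",(427,293),30),("T",(393,262),30),("padL",(357,255),30),("padR",(432,255),30),("disc",(392,420),202.5+29)]:
    X=plane("wrist",*c(*q),z,P)[:2]; print(n,(ex@X).round(1),(ey@X).round(1))
t=[541.9,-148.9];print(ex@t,ey@t)
img=cv2.imread("pics/top0.png").astype(int)[180:205,330:365]
b=img[...,0]-img[...,2]; m=(b>b.max()*.4).astype(np.uint8)
ys,xs=np.nonzero(m); (cx,cy),r=cv2.minEnclosingCircle(np.c_[xs,ys].astype(np.float32)); print(cx+330,cy+180,r)
X=plane("top",cx+330,cy+180,30)[:2];print(ex@X,ey@X, r*2.27)
```

```text
L 421.2 -375.1
R 469.0 -375.2
T 445.2 -352.6
padL 420.4 -347.6
padR 471.9 -347.7
disc 444.9 -344.8
443.6687555887044 -344.94181438957276
346.5 191.5 11.068072319030762
442.68667614888807 -374.6561847950982 25.12452416419983
```

```bash
python3 -m creep '[{"grip":60,"linear":[15,0,0],"rot":[0,0,0]},{"grip":60,"linear":[15,0,0],"rot":[0,0,0]},{"grip":60,"linear":[0,0,0],"rot":[0,0,0]},{"grip":60,"linear":[0,0,0],"rot":[0,0,0]},{"grip":60,"linear":[0,0,0],"rot":[0,0,0]}]'
python3 w.py w8
python3 - <<'E'
from h import *
import pickle
P,d=pickle.load(open("pics/w8.pkl","rb"))
im=cv2.imread("pics/w8.png").astype(int)
b=im[...,0]-im[...,2]; m=((b>60)).astype(np.uint8)*255
cs,_=cv2.findContours(m,cv2.RETR_EXTERNAL,cv2.CHAIN_APPROX_NONE)
a=np.deg2rad(22.5);ex=np.array([np.cos(a),np.sin(a)]);ey=np.array([-np.sin(a),np.cos(a)])
for k in cs:
    if len(k)>60:
        (u,v),ax,_=cv2.fitEllipse(k)
        X=plane("wrist",(u+.5)/1.5-.5,(v+.5)/1.5-.5,30,P)[:2]; print(u,v,ax,cv2.boundingRect(k),ex@X,ey@X)
E
```

```text
time_s: 14.72
eef_pos: [531.1, -118.9, 204.2]
ee_rot: [0.0, 0.555, 0.832, -0.0]
force: [0.0, 0.1, -1.0]
grip_width: 0.754
[ 531.1 -118.9  204.2] [ 0.     0.555  0.832 -0.   ] 0.7543071298630286 14.7167
[[ 0.92  0.38 -0.  ]
 [ 0.37 -0.88  0.3 ]
 [ 0.11 -0.27 -0.96]] [503. -49. 347.]
720.5425415039062 195.35731506347656 (3.152984142303467, 59.14158630371094) (701, 168, 39, 57) 664.6735556838731 -275.52384410934457
734.6509399414062 242.47152709960938 (86.39433288574219, 158.19175720214844) (669, 151, 99, 168) 680.9611813331841 -307.4722944416907
```

View pics/w8.png

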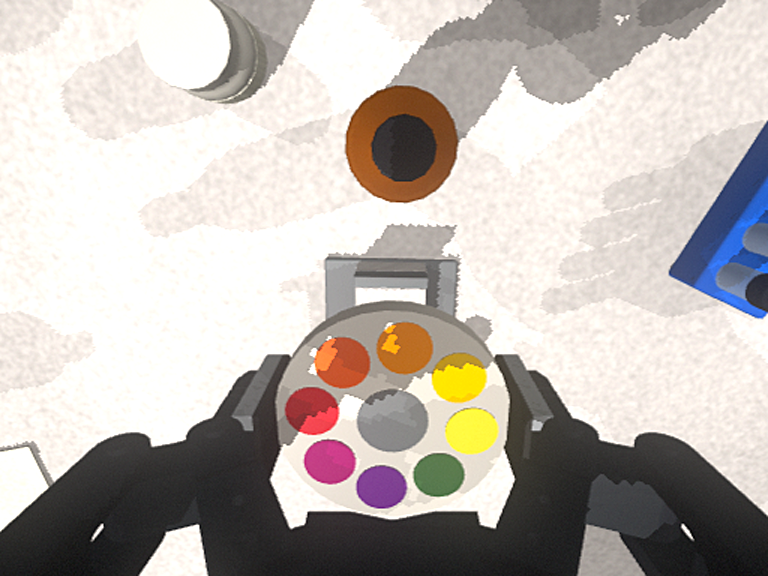

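I moved the wrong way: the ring went behind the disc. I go over the pad instead.

```bash
python3 -m creep '[{"grip":60,"linear":[-15,0,0],"rot":[0,0,0]},{"grip":60,"linear":[-20,0,0],"rot":[0,0,0]},{"grip":60,"linear":[-17,0,0],"rot":[0,0,0]},{"grip":60,"linear":[-8,0,0],"rot":[0,0,0]},{"grip":60,"linear":[0,0,0],"rot":[0,0,0]},{"grip":60,"linear":[0,0,0],"rot":[0,0,0]},{"grip":60,"linear":[0,0,0],"rot":[0,0,0]}]'
python3 w.py w9
```

```text
time_s: 15.35
eef_pos: [553.8, -174.0, 204.1]
ee_rot: [-0.0, 0.555, 0.832, 0.0]
force: [-0.3, 0.5, -0.8]
grip_width: 0.756
[ 553.8 -174.   204.1] [-0.     0.555  0.832  0.   ] 0.7556462536340557 15.35
[[ 0.92  0.38 -0.  ]
 [ 0.37 -0.88  0.3 ]
 [ 0.11 -0.27 -0.96]] [ 526. -104.  347.]
```

View pics/w9.png

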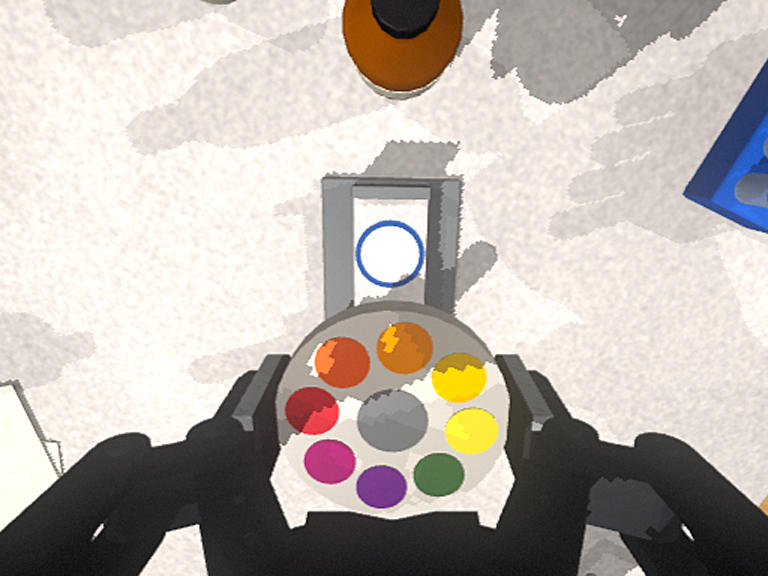

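Run:
```python
from h import *
import pickle
P,d=pickle.load(open("pics/w9.pkl","rb"))
c=lambda u,v:((u+.5)/1.5-.5,(v+.5)/1.5-.5)
a=np.deg2rad(22.5);ex=np.array([np.cos(a),np.sin(a)]);ey=np.array([-np.sin(a),np.cos(a)])
for n,q,z in [("ring",(390,253.5),30),("disc",(392,419.5),204+28.5),("disc-3",(392,419.5),204+25.5),("discL",(276,415),232),("discR",(510,415),232)]:
    X=plane("wrist",*c(*q),z,P)[:2]; print(n,(ex@X).round(1),(ey@X).round(1))
t=[553.8,-174.0];print(ex@t,ey@t)
```

```text
ring 444.8 -375.0
disc 446.2 -372.8
disc-3 446.2 -374.8
discL 413.9 -371.7
discR 479.1 -371.7
445.05756787322497 -372.6851235007506
```

```bash
python3 -m creep '[{"grip":60,"linear":[-0.8,-0.6,10],"rot":[0,0,0]},{"grip":60,"linear":[-0.7,-0.6,20],"rot":[0,0,0]},{"grip":60,"linear":[0,0,25],"rot":[0,0,0]},{"grip":60,"linear":[0,0,25],"rot":[0,0,0]},{"grip":60,"linear":[0,0,25],"rot":[0,0,0]},{"grip":60,"linear":[0,0,20],"rot":[0,0,0]},{"grip":60,"linear":[0,0,15],"rot":[0,0,0]},{"grip":60,"linear":[0,0,10],"rot":[0,0,0]},{"grip":60,"linear":[0,0,0],"rot":[0,0,0]},{"grip":60,"linear":[0,0,0],"rot":[0,0,0]},{"grip":60,"linear":[0,0,0],"rot":[0,0,0]}]'
python3 w.py w10
```

```text
time_s: 16.32
eef_pos: [553.9, -176.7, 55.2]
ee_rot: [0.001, 0.555, 0.832, 0.0]
force: [1.3, 0.7, 0.4]
grip_width: 0.752
[ 553.9 -176.7   55.2] [0.001 0.555 0.832 0.   ] 0.7524602221773036 16.3167
[[ 0.92  0.38  0.  ]
 [ 0.37 -0.88  0.3 ]
 [ 0.11 -0.27 -0.95]] [ 526. -106.  197.]
```

View pics/w10.png

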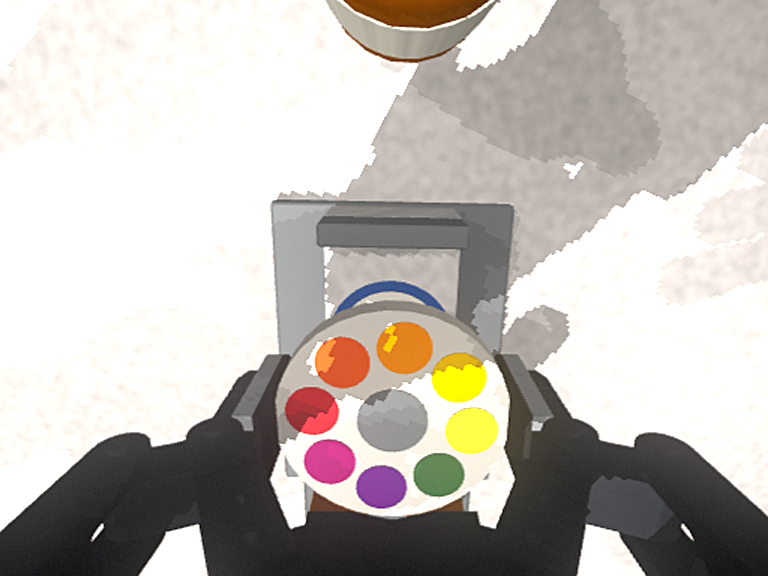

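```bash
python3 -m creep '[{"grip":60,"linear":[0,0,10],"rot":[0,0,0]},{"grip":60,"linear":[0,0,10],"rot":[0,0,0]},{"grip":60,"linear":[0,0,8],"rot":[0,0,0]},{"grip":60,"linear":[0,0,6],"rot":[0,0,0]},{"grip":60,"linear":[0,0,4],"rot":[0,0,0]},{"grip":60,"linear":[0,0,2],"rot":[0,0,0]},{"grip":60,"linear":[0,0,2],"rot":[0,0,0]},{"grip":60,"linear":[0,0,0],"rot":[0,0,0]},{"grip":60,"linear":[0,0,0],"rot":[0,0,0]},{"grip":60,"linear":[0,0,0],"rot":[0,0,0]}]'
python3 w.py w11
```

```text
time_s: 17.2
eef_pos: [553.6, -176.7, 12.5]
ee_rot: [0.0, 0.555, 0.832, 0.0]
force: [0.0, 0.3, -0.4]
grip_width: 0.757
[ 553.6 -176.7   12.5] [0.    0.555 0.832 0.   ] 0.7568633519681687 17.2
[[ 0.92  0.38  0.  ]
 [ 0.37 -0.88  0.3 ]
 [ 0.11 -0.27 -0.96]] [ 526. -107.  155.]
```

View pics/w11.png

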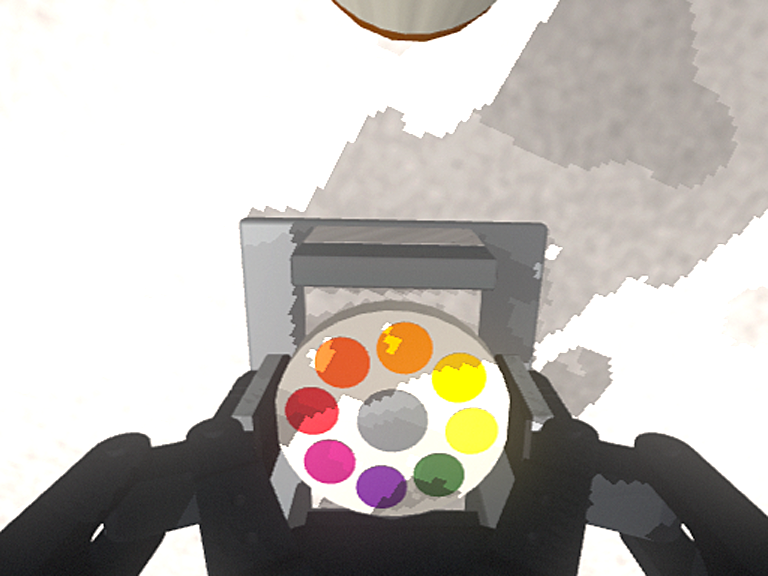

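```bash
python3 - <<'E'
from h import *
import pickle
P,d=pickle.load(open("pics/w11.pkl","rb"))
c=lambda u,v:((u+.5)/1.5-.5,(v+.5)/1.5-.5)
a=np.deg2rad(22.5);ex=np.array([np.cos(a),np.sin(a)]);ey=np.array([-np.sin(a),np.cos(a)])
for n,q,z in [("wallbase",(393,288),30),("walltop",(393,250),46),("pL",(306,295),30),("pR",(480,295),30),("disc",(392,419.5),40.5)]:
    X=plane("wrist",*c(*q),z,P)[:2]; print(n,(ex@X).round(1),(ey@X).round(1))
t=[553.6,-176.7];print(ex@t,ey@t)
E
python3 -m creep '[{"grip":60,"linear":[0,0,1],"rot":[0,0,0]},{"grip":60,"linear":[0,0,1],"rot":[0,0,0]},{"grip":60,"linear":[0,0,0],"rot":[0,0,0]},{"grip":60,"linear":[0,0,0],"rot":[0,0,0]}]'
```

```text
wallbase 445.3 -340.2
walltop 445.3 -325.6
pL 421.0 -342.3
pR 469.7 -342.3
disc 445.1 -375.4
443.83954669933695 -375.1030615520581
time_s: 17.58
eef_pos: [553.4, -176.6, 10.1]
ee_rot: [-0.0, 0.555, 0.832, -0.0]
force: [-1.1, -0.3, 0.9]
grip_width: 0.757
```

```bash
python3 -m creep '[{"grip":60,"linear":[0,0,0.7],"rot":[0,0,0]},{"grip":60,"linear":[0,0,0.3],"rot":[0,0,0]},{"grip":60,"linear":[0,0,0],"rot":[0,0,0]},{"grip":60,"linear":[0,0,0],"rot":[0,0,0]},{"grip":60,"linear":[0,0,0],"rot":[0,0,0]}]'
```

```text
time_s: 18.0
eef_pos: [553.6, -176.6, 9.9]
ee_rot: [0.0, 0.555, 0.832, -0.0]
force: [-2.4, 1.3, 6.2]
grip_width: 0.755
```

```bash
python3 -m creep '[{"grip":66,"linear":[0,0,0],"rot":[0,0,0]},{"grip":70,"linear":[0,0,0],"rot":[0,0,0]},{"grip":78,"linear":[0,0,0],"rot":[0,0,0]},{"grip":80,"linear":[0,0,0],"rot":[0,0,0]},{"grip":80,"linear":[0,0,0],"rot":[0,0,0]},{"grip":80,"linear":[0,0,0],"rot":[0,0,0]}]'
python3 w.py w12
```

```text
time_s: 18.5
eef_pos: [553.5, -176.6, 9.1]
ee_rot: [-0.0, 0.555, 0.832, -0.0]
force: [0.6, -0.5, 0.9]
grip_width: 0.936
[ 553.5 -176.6    9.1] [-0.     0.555  0.832 -0.   ] 0.9363297430773163 18.5
[[ 0.92  0.38 -0.  ]
 [ 0.37 -0.88  0.3 ]
 [ 0.11 -0.27 -0.96]] [ 526. -106.  151.]
```

View pics/w12.png

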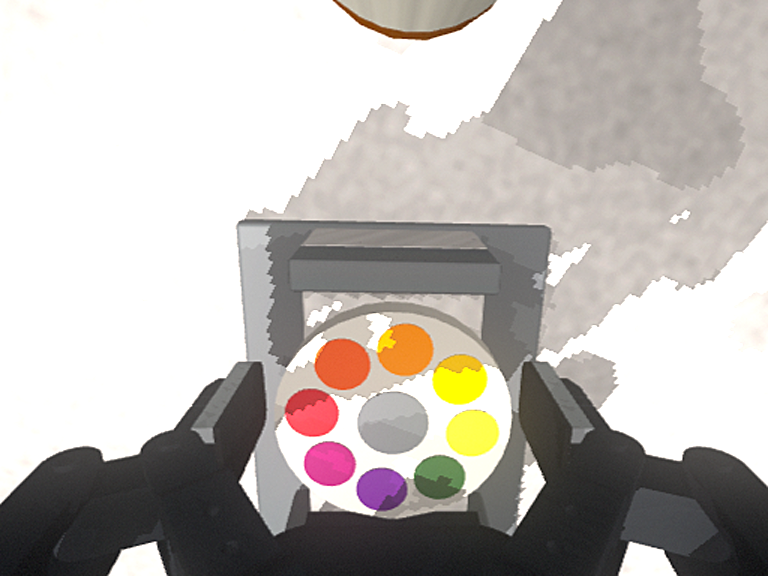

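The disc rests on the pad with the fingers clear on both sides. I raise the hand and check.

```bash
python3 -m creep '[{"grip":80,"linear":[0,0,-5],"rot":[0,0,0]},{"grip":80,"linear":[0,0,-12],"rot":[0,0,0]},{"grip":80,"linear":[0,0,-20],"rot":[0,0,0]},{"grip":80,"linear":[0,0,-25],"rot":[0,0,0]},{"grip":80,"linear":[0,0,-25],"rot":[0,0,0]},{"grip":80,"linear":[0,0,-30],"rot":[0,0,0]},{"grip":80,"linear":[0,0,-30],"rot":[0,0,0]},{"grip":80,"linear":[0,0,-30],"rot":[0,0,0]},{"grip":80,"linear":[0,0,-20],"rot":[0,0,0]},{"grip":80,"linear":[0,0,0],"rot":[0,0,0]},{"grip":80,"linear":[0,0,0],"rot":[0,0,0]}]'
python3 w.py w13
python3 - <<'E'
from rig import imaging
import cv2
for n in ["scene","top"]:
    p,d=imaging.capture(n);cv2.imwrite(f"pics/{n}2.png",cv2.convertScaleAbs(p[...,::-1],alpha=1.6))
E
```

```text
time_s: 19.47
eef_pos: [553.7, -176.7, 207.9]
ee_rot: [0.001, 0.555, 0.832, 0.0]
force: [-0.4, -0.3, -0.5]
grip_width: 0.939
[ 553.7 -176.7  207.9] [0.001 0.555 0.832 0.   ] 0.9386733734457273 19.4667
[[ 0.92  0.38  0.  ]
 [ 0.36 -0.88  0.3 ]
 [ 0.12 -0.27 -0.95]] [ 526. -106.  350.]
```

View pics/w13.png

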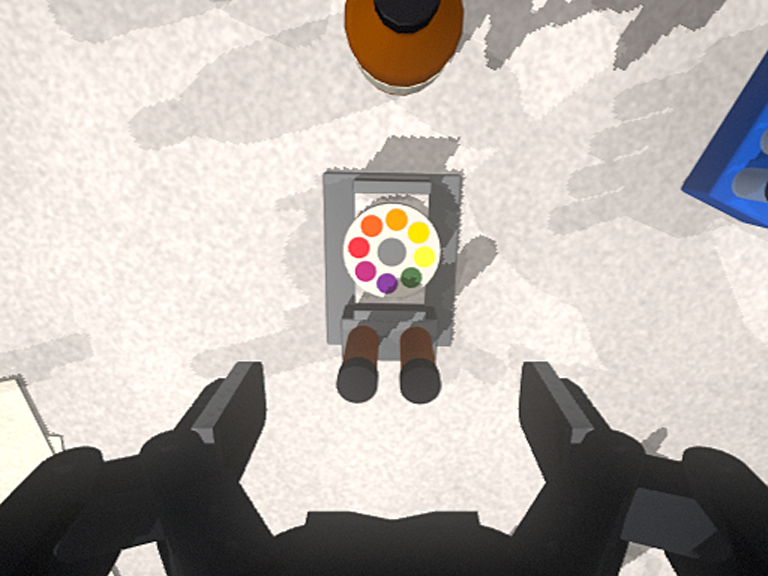

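View pics/scene2.png

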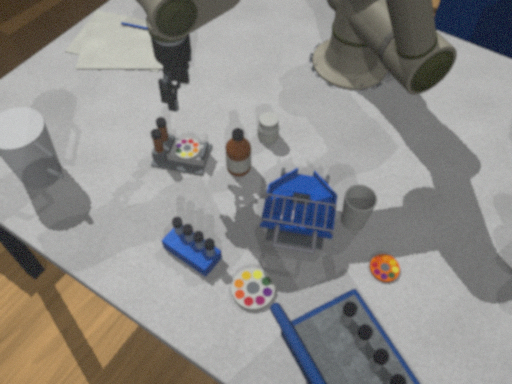

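View pics/top2.png

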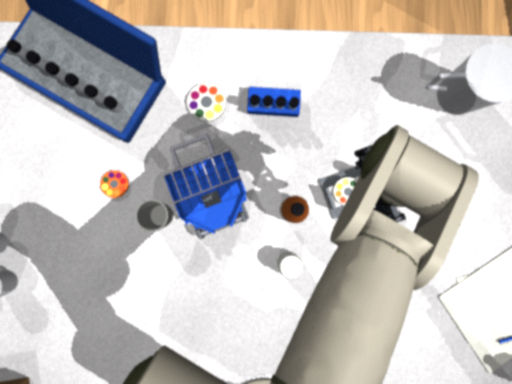

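Run:
```python
from h import *
import pickle
P,d=pickle.load(open("pics/w13.pkl","rb"))
c=lambda u,v:((u+.5)/1.5-.5,(v+.5)/1.5-.5)
a=np.deg2rad(22.5);ex=np.array([np.cos(a),np.sin(a)]);ey=np.array([-np.sin(a),np.cos(a)])
for n,q,z in [("disc grey",(392,252),38),("L",(342,250),38),("R",(441,250),38),("T",(392,203.5),38),("B",(392,297),38)]:
    X=plane("wrist",*c(*q),z,P)[:2]; print(n,(ex@X).round(1),(ey@X).round(1))
```

```text
disc grey 445.4 -375.7
L 411.4 -374.3
R 478.6 -374.4
T 445.4 -342.9
B 445.4 -408.1
```

```bash
python3 -c "
from rig import ctrl
print(ctrl.finish_job())"
```

```text
the job is handed in; nothing more can be done
None
```

I lifted the tray by its handle to about 0.45 rad, and the disc slid into the notched corner. I lowered the tray onto its stand under control before letting go. Then I gripped the disc through the finger slot and the open tip, pressed it onto the pad in the gripper (about 6 N), released it and backed off. The job was handed in at about 19.6 s of the 58 s allowed; no verdict was reported.

**Last checks:**
- **Disc:** it looks flat on the pad. Its middle measures within about 1 mm of the ring centre found earlier with the wrist camera.
- **Tray:** it looks level in the final pictures.
- **Robot:** the hand is about 200 mm above the table, touching nothing, with wrist force near zero.
- **Other things:** the bottle, cup, rack and jar look unmoved in the final top and scene views. I judged this by eye and did not measure it.

**What disagreed:**
- The top and wrist cameras differed by about 2 mm, within the calibration's tolerance.
- A check of the cradle's side wall in the last approach picture was inconsistent (its two edges gave -340 and -326 mm), so I relied on the ring instead.
- I also made one wrong 30 mm sideways move while looking for the ring, with no contact.

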